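Call a colleague and show which bottle goes with which dishes

ROBOT

A 6-joint arm with a two-finger parallel gripper is mounted at the origin on a cart in front of the work surface, level with it; the furniture and walls round the work are solid. World frame = base frame: x ahead of the robot, y to its left, z up, the work surface at z = 0. Lengths are in m, angles in rad, forces in N, time in s.
With the tool pointing down it reaches from about 0.35 to 0.975 m from the base axis. Payload 17.4 kg.
Tool frame: the origin (TCP) lies between the finger pads; the fingertips stand 11 mm ahead of it and the grasp point (between the pads) lies 8 mm behind it; z points along the fingers, y is the line along which they close (so a half turn about z gives the same grasp; the last joint's range is limited). The gripper opens to 85 mm and grips with 20 to 120 N. Pads are 22 mm wide; open, the fingers measure 114 mm over their backs; the gripper's body (76 mm by 85 mm) begins 54 mm behind the grasp point. The pads swing forward as they close: fully open they stand 13 mm farther back than shut.
Start: joints at [1.083, 0.116, 1.442, -0, 1.584, -0.038], TCP at [0.293, 0.608, 0.242] pointing down, gripper open.
Joint ranges: [-2.83, 2.83], [-0.83, 2.19], [0.07, 2.5], [-1.14, 4.28], [0.01, 3], [-2.97, 2.97]. Speed limits (rad/s): [1.89, 1.89, 2.22, 3.14, 3.14, 3.14].

INTERFACE

Orientations are given as [roll, pitch, yaw] about the fixed x, y, z axes, in that order (R = Rz(yaw) Ry(pitch) Rx(roll)).
In Python, from plant import robot, eyes gives the robot as it stands.
- The arm moves only by the tool play_rows, never from a script. Its argument "steps" is a list of rows, each an object of numbers: "tx", "ty", "tz": the shift along the tool's x, y, z in m; "ax", "ay", "az": the turn, a rotation vector about the tool's x, y, z in degrees. A call has 1 to 8 rows; each row shifts and turns the commanded pose from where the row before left it, along the tool's axes as they then stand; what a row does not reach is not made up. A row lasts 1/10 s, in which the tool goes at most 50 mm and 8.59 degrees, less where a joint would pass 70% of its speed; a pose out of reach is approached as far as the arm can. A call is refused whole if a number of a shift passes 0.05 or a number of a turn 8.59, either way. A call with a gripper value outside its range is refused whole. "jaw" is the opening, from -1 (shut) to 1 (fully open), set as the call begins (left out, the last holds). The fingers move at their own pace and stop on an object; the grip force is fixed at half the most. Time passes only in rows, so rows that do not move let the fingers close. It gives the time, the measured TCP pose, the force, the opening and the grip force at its end, in the units of the state.
- robot.read_state(): the state, without advancing time (a new reading comes with each control period).
- eyes.read_camera(name): name is "scene" or "top" or "wrist"; returns a dict with "image" (384x512x3 uint8, red, green, blue), "range_z" (384x512 float32, m along the optical axis (not along the pixel's ray), 0 where there is no reading), "fx", "fy", "cx", "cy" (pixels), "view" (4x4, takes a point from world to camera coordinates); the wrist camera has in their place "hand_eye" (4x4, takes a point from camera to tool coordinates, whose origin is the TCP and whose axes are the flange's). Camera axes: x right, y up, looking along -z (the intrinsics and any distortion apply to the point x, -y, -z); pixel columns grow to the right and rows downward; lengths in m; the calibration is good to about 2 mm. A picture is of the moment at which its call begins: read the wrist's pose just before it.
- robot.finish_job(): hands the job in; it is judged then, once.
The state is a dict: "time_s": time; "qpos": joint angles; "qvel": joint speeds; "effort": joint torques, N m; "position": TCP position; "orientation": TCP orientation; "wrist_force": force on the tool from outside, world axes, zero at the start; "ft_torque": the same for the moment, N m; "grip_width": finger opening in m; "grasp_force": force on a finger pad.
Only numpy, scipy, OpenCV 4.12 (cv2) and the standard library are available. Lean on these libraries where they do the work, as an engineer would, in place of code of your own. Each camera call takes 0.05 s, during which the arm holds its last target. There are 200 camera calls.

TASK

Call your colleague by pressing the button on the call box down and letting it go. Then show what to use by pointing from about 3 cm above: first at the cap of the shortest of the three bottles in the row just behind the dishes, for two seconds, then at the middle of the stack of three dishes, for two seconds, and finish still pointing there. Touch none of the bottles and dishes nor the hand counter, and do not point at the other bottles or the single dish on the way.

Things in the scene. Friction and masses are not known exactly. Their poses are not given: they have to be found in the camera images.
- call_button_top (a point): middle of the top of the round push button, 36 mm in diameter, on the call box (white block 84 x 84 x 40 mm fixed to the worktop in the front row, whose order varies); the button's top is about 62 mm above the worktop and goes straight down 6 mm
- call_button (a joint): travel of the call button in m: 0 released, 0.006 fully down; a spring pushes it back up, about 5 N when fully down
- short_cap (a point): middle of the top of the screw cap of the shortest bottle: a brown bottle 48 mm in diameter and 100 mm tall, cap 31 mm wide, standing loose on the worktop in the row of three behind the dishes (its place in the row varies)
- bottle_short: the same shortest bottle; origin at the centre of its underside, z up
- stack_top (a point): middle of the top of the stack of three identical round dishes, 62 mm in diameter, each 15 mm high, so 45 mm above the worktop; they stand loose, one on the other, in the front row, whose order varies
- dish_upper: upper dish of the stack; origin at the centre of its underside, z up
- dish_middle: middle dish of the stack; origin at the centre of its underside, z up
- dish_lower: lower dish of the stack; origin at the centre of its underside, z up
- bottle_tall_a: bystander: clear bottle, 60 mm in diameter, 125 mm tall, in the row of three; origin at the centre of its underside, z up
- tall_cap_a (a point): middle of the top of that bottle's cap (39 mm wide)
- bottle_tall_b: bystander: clear bottle, 60 mm in diameter, 125 mm tall, in the row of three; origin at the centre of its underside, z up
- tall_cap_b (a point): middle of the top of that bottle's cap (39 mm wide)
- dish_single: bystander: single dish, 62 mm in diameter, 15 mm high, alone on the worktop in the front row; origin at the centre of its underside, z up
- single_top (a point): middle of the top of the single dish
- counter: bystander: chromed hand counter, 49 x 46 x 26 mm, to the right, in front of the mini centrifuge; origin at the centre of its underside, z up
Not all that is in view belongs to the job. Leave any black look-alike of the dish_upper alone.

How it is judged:
On the way, in this order (a step that is already met when the one before it is completed fails the run):
1. the call button is pressed down (value of joint call_button above 0.004 m), for 0.05 s.
2. the button is let go (value of joint call_button below 0.0015 m), for 0.1 s.
3. the fingertips dwell just above the cap of the shortest bottle (horizontal distance between the grasp point and short_cap below 0.025 m and z of the grasp point in the frame of short_cap between 0.02 and 0.085 m), for 1.5 s.
4. the fingertips dwell just above the middle of the stack of three dishes (horizontal distance between the grasp point and stack_top below 0.028 m and z of the grasp point in the frame of stack_top between 0.02 and 0.085 m), for 1.5 s.
At the end, for the whole second after the job is handed in: The grasp point (19 mm behind the fingertips) is within 28 mm sideways of the middle of the three-dish stack and 20 to 85 mm above its top; the button is up; all bottles, dishes and the counter are upright, at rest and within 10 mm of where they were (all of step 4 and value of joint call_button below 0.0015 m and distance of each of bottle_short, bottle_tall_a, bottle_tall_b, dish_lower, dish_middle, dish_upper, dish_single, counter from where it was at the start of the episode below 0.01 m and linear speed of each of bottle_short, bottle_tall_a, bottle_tall_b, dish_lower, dish_middle, dish_upper, dish_single, counter below 0.02 m/s and angle between each of bottle_short, bottle_tall_a, bottle_tall_b, dish_lower, dish_middle, dish_upper, dish_single, counter's own z axis and vertical below 0.1 rad and z of dish_upper in the frame of dish_lower above 0.027 m and horizontal distance between dish_upper and dish_lower below 0.01 m); the robot touches nothing.
It fails at once if the robot touches a bottle, a dish or the counter (contact force between any of the arm, the fingers and bottle_short above 0.3 N or contact force between any of the arm, the fingers and bottle_tall_a above 0.3 N or contact force between any of the arm, the fingers and bottle_tall_b above 0.3 N or contact force between any of the arm, the fingers and dish_lower above 0.3 N or contact force between any of the arm, the fingers and dish_middle above 0.3 N or contact force between any of the arm, the fingers and dish_upper above 0.3 N or contact force between any of the arm, the fingers and dish_single above 0.3 N or contact force between any of the arm, the fingers and counter above 0.3 N).
It fails at once if a bottle, a dish or the counter is moved, lifted or carried (distance of any of bottle_short, bottle_tall_a, bottle_tall_b, dish_lower, dish_middle, dish_upper, dish_single, counter from where it was at the start of the episode above 0.01 m).
It fails at once if the fingertips point at one of the taller bottles or the single dish (closer than about 4 cm above its top) ((horizontal distance between the grasp point and tall_cap_a below 0.025 m and z of the grasp point in the frame of tall_cap_a between -0.02 and 0.06 m) or (horizontal distance between the grasp point and tall_cap_b below 0.025 m and z of the grasp point in the frame of tall_cap_b between -0.02 and 0.06 m) or (horizontal distance between the grasp point and single_top below 0.025 m and z of the grasp point in the frame of single_top between -0.02 and 0.06 m)).
It also fails if it takes over 58 s, if anything falls off the work surface, if the arm or the gripper's body presses on something with over 40 N, if the wrist force passes 120 N, or if a joint passes its speed limit or range.

## Working session

There is one attempt and no reset: what is moved stays moved. The work goes in short steps, Python scripts to look and compute and a tool call to move; the robot and the scene stay as the last step left them, time stands still between calls to the robot, and variables do not carry over. Pictures are saved under pics/ and viewed, at most 10 in all, crops included, and the job is handed in when it is done.

Besides the shell and the picture viewer there is one more tool, called after "Request:" as name(argument=value, ...), one argument or row to a line, values as JSON. play_rows: Moves the arm, as the interface text tells. Its arguments: {"type":"object","properties":{"steps":{"type":"array"},"jaw":{"type":"number"}},"required":["steps"]}

```bash
mkdir -p pics
cat > h.py <<'E'
import numpy as np, cv2
from plant import robot, eyes
def grab(n,f=None):
    c=eyes.read_camera(n)
    if f: cv2.imwrite('pics/'+f,c['image'][:,:,::-1])
    np.save('/tmp/'+n+'.npy',c,allow_pickle=True); return c
def load(n): return np.load('/tmp/'+n+'.npy',allow_pickle=True).item()
def cloud(c):
    V=np.linalg.inv(c['view']); h,w=c['range_z'].shape
    u,v=np.meshgrid(np.arange(w),np.arange(h)); z=c['range_z']
    P=np.stack([(u-c['cx'])/c['fx']*z,-(v-c['cy'])/c['fy']*z,-z],-1)
    return P@V[:3,:3].T+V[:3,3]
E
python3 - <<'E'
from h import *
a=grab('scene','s.png');b=grab('top','t.png')
print({k:v for k,v in a.items() if k not in('image','range_z')},[ (k,v) for k,v in b.items() if k not in('image','range_z')])
print(robot.read_state())
E
```

```text
{'fx': 477.76618774025735, 'fy': 477.76618774025735, 'cx': 249.37831696691597, 'cy': 193.16964955930663, 'view': array([[ 0.53378577, -0.84561001, -0.00405761, -0.21414553],
       [ 0.38681545,  0.23990216,  0.89040483, -0.30338847],
       [-0.75196181, -0.47685497,  0.45515138, -0.84588769],
       [ 0.        ,  0.        ,  0.        ,  1.        ]])} [('fx', 392.240145634852), ('fy', 392.240145634852), ('cx', 253.44977617515076), ('cy', 187.87528832217728), ('view', array([[-1.17631140e-03, -9.99972468e-01,  7.32663717e-03,
         4.41386350e-02],
       [ 9.81508947e-01,  2.47882998e-04,  1.91416104e-01,
        -5.43506999e-01],
       [-1.91412650e-01,  7.41632488e-03,  9.81481633e-01,
        -9.24572993e-01],
       [ 0.00000000e+00,  0.00000000e+00,  0.00000000e+00,
         1.00000000e+00]]))]
{'time_s': 0.1, 'qpos': array([ 1.08319387e+00,  1.16438560e-01,  1.44220773e+00, -1.45837015e-05,
        1.58401161e+00, -3.77929250e-02]), 'qvel': array([ 0.00121033, -0.00013229, -0.00079105,  0.00029579, -0.00130905,
       -0.00068924]), 'effort': array([ 1.67715738e-03, -7.33670497e+01, -6.33784890e+01,  2.03789079e-05,
        5.37255022e-03,  2.39328745e-05]), 'position': array([0.29341557, 0.60770742, 0.24162988]), 'orientation': array([-3.14052762e+00, -2.56770008e-05,  2.69178292e+00]), 'wrist_force': array([-0.0183957 ,  0.20953386, -0.94955551]), 'ft_torque': array([ 0.01900512,  0.03082898, -0.02950784]), 'grasp_force': 0.0, 'grip_width': 0.08558598453618674}
```

View pics/s.png

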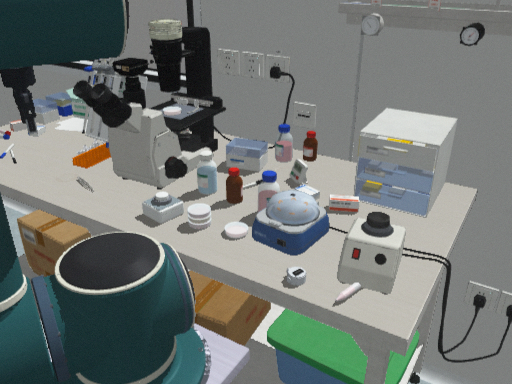

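View pics/t.png

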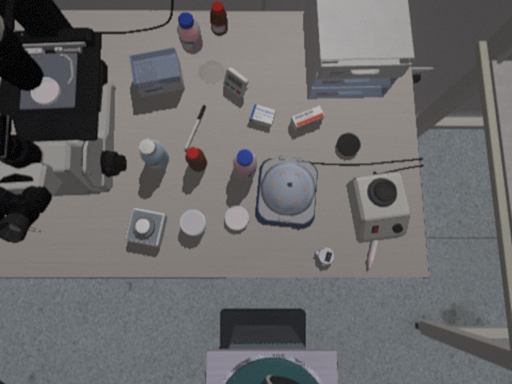

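The scene and top views show these candidates (top-view pixels):
- **Short bottle:** the brown one with a red cap at (196,156), in the row behind the dishes. The brown bottle at (218,12) in the back row is a decoy. The white-capped bottle (150,148) and the blue-capped one (245,158) are the tall bystanders.
- **Stack:** (193,223). The single dish is at (237,218), and the black disc at (348,145) is a look-alike.
- **Button:** (144,227), on the white box.

I choose the first of each. Next I measure them.

Run:
```python
from h import *
t=load('top');s=load('scene');C=cloud(t);S=cloud(s)
V=t['view'];
def proj(c,p):
    q=c['view'][:3,:3]@p+c['view'][:3,3]; return (c['cx']+c['fx']*q[0]/-q[2], c['cy']-c['fy']*q[1]/-q[2])
def top(name,u,v,r=16):
    reg=C[v-r:v+r,u-r:u+r].reshape(-1,3); reg=reg[t['range_z'][v-r:v+r,u-r:u+r].ravel()>0]
    zm=np.percentile(reg[:,2],97); m=reg[reg[:,2]>zm-.006]
    c=(m.max(0)+m.min(0))/2
    print(name,'zmax %.3f n %d'%(zm,len(m)),'mid',c.round(4),'mean',m.mean(0).round(4),'ext',np.ptp(m,0).round(3),'scenepix',np.round(proj(s,c)))
top('button',144,227,12);top('stack',193,223);top('single',237,218);top('short',196,156,12);top('tallW',150,148,12);top('tallB',245,158,12);top('counter',326,257,12);top('centr',288,187,28)
top('backbrown',218,12,11)
# scope obstacles: high points near path region
g=C.reshape(-1,3);
for x0 in np.arange(.35,.9,.1):
    print(round(x0,2),[ '%.2f'%(g[(g[:,0]>x0)&(g[:,0]<x0+.1)&(g[:,1]>y)&(g[:,1]<y+.1),2].max(initial=-1)) for y in np.arange(-.2,.8,.1)])
im=np.hstack([cv2.resize(t['image'][120:260,110:270],None,fx=2.5,fy=2.5),cv2.resize(s['image'][130:270,130:290],None,fx=2.5,fy=2.5)])
cv2.imwrite('pics/crop.png',im[:,:,::-1])
```

```text
button zmax 0.065 n 167 mid [0.4489 0.3132 0.0635] mean [0.449  0.3125 0.0633] ext [0.032 0.034 0.008] scenepix [162. 192.]
stack zmax 0.049 n 492 mid [0.4606 0.1952 0.0479] mean [0.4609 0.1954 0.0468] ext [0.062 0.06  0.009] scenepix [199. 207.]
single zmax 0.019 n 450 mid [0.4752 0.087  0.0171] mean [0.4746 0.0874 0.0161] ext [0.062 0.059 0.009] scenepix [236. 225.]
short zmax 0.102 n 122 mid [0.6214 0.1921 0.1002] mean [0.6214 0.1917 0.1006] ext [0.028 0.03  0.008] scenepix [233. 168.]
tallW zmax 0.128 n 202 mid [0.6305 0.2944 0.1259] mean [0.6298 0.2944 0.126 ] ext [0.038 0.038 0.007] scenepix [206. 151.]
tallB zmax 0.128 n 199 mid [0.6043 0.0653 0.1256] mean [0.6047 0.0653 0.1256] ext [0.037 0.035 0.007] scenepix [269. 171.]
counter zmax 0.027 n 208 mid [ 0.3781 -0.1368  0.0252] mean [ 0.3785 -0.1364  0.0242] ext [0.042 0.04  0.008] scenepix [296. 269.]
centr zmax 0.116 n 847 mid [ 0.5393 -0.0392  0.1151] mean [ 0.5401 -0.039   0.1137] ext [0.086 0.085 0.009] scenepix [292. 194.]
backbrown zmax 0.102 n 99 mid [1.0164 0.1384 0.1005] mean [1.0151 0.1383 0.1006] ext [0.031 0.027 0.008] scenepix [311. 131.]
0.35 ['0.03', '0.05', '1.01', '0.05', '0.07', '0.07', '0.35', '0.30', '0.01', '-1.00']
0.45 ['0.09', '0.12', '0.11', '0.05', '0.06', '0.07', '0.38', '0.30', '0.01', '-1.00']
0.55 ['0.09', '0.12', '0.13', '0.10', '0.13', '0.18', '0.38', '0.30', '-1.00', '-1.00']
0.65 ['0.04', '0.04', '0.03', '0.02', '0.10', '0.18', '0.43', '0.36', '0.18', '-1.00']
0.75 ['0.22', '0.04', '0.07', '0.06', '0.08', '0.18', '0.43', '0.37', '0.18', '0.02']
0.85 ['0.22', '0.21', '0.07', '0.10', '0.13', '0.08', '0.33', '0.33', '-1.00', '0.01']
```

View pics/crop.png

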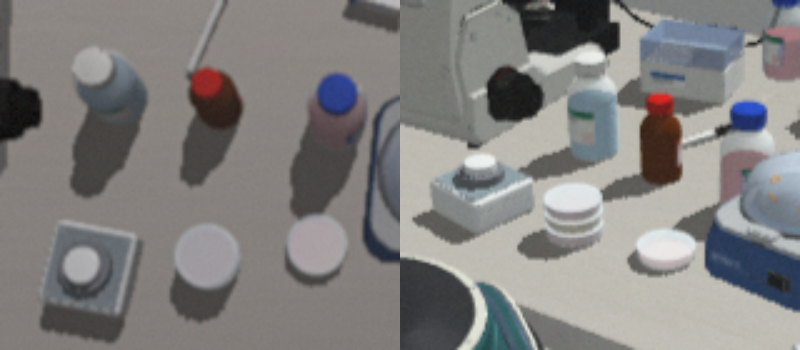

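The crop confirms the choice: brown bottle with red cap in the middle of the row, three stacked dishes left of the single dish, button on the white box. Next I check the route past the microscope.

Run:
```python
from h import *
for n in('scene','top'):
    c=load(n); g=cloud(c)[c['range_z']>0]
    print(n,'cols y=.25...; rows x')
    for x0 in np.arange(.1,.65,.05):
        print('%.2f'%x0,[ '%5.2f'%(g[(g[:,0]>x0)&(g[:,0]<x0+.05)&(g[:,1]>y)&(g[:,1]<y+.05)&(g[:,2]<2),2].max(initial=-1)) for y in np.arange(.25,.8,.05)])
grab('wrist','w.png')
```

```text
scene cols y=.25...; rows x
0.10 ['-1.00', '-1.00', '-1.00', '-1.00', '-1.00', '-1.00', '-1.00', '-1.00', '-1.00', '-1.00', '-1.00']
0.15 ['-1.00', '-1.00', '-1.00', '-1.00', '-1.00', '-1.00', '-1.00', '-1.00', '-1.00', '-1.00', '-1.00']
0.20 ['-1.00', '-1.00', '-1.00', '-1.00', '-1.00', ' 0.33', ' 0.29', '-1.00', '-1.00', '-1.00', '-1.00']
0.25 ['-1.00', '-1.00', '-1.00', '-1.00', '-1.00', ' 0.35', ' 0.40', ' 0.40', ' 0.29', '-1.00', '-1.00']
0.30 [' 0.00', ' 0.00', ' 0.00', ' 0.00', ' 0.00', ' 0.00', ' 0.40', ' 0.34', ' 0.34', ' 0.00', ' 0.00']
0.35 [' 0.04', ' 0.02', ' 0.00', ' 0.32', ' 0.32', ' 0.33', ' 0.00', ' 0.00', '-0.00', ' 0.00', ' 0.00']
0.40 [' 0.06', ' 0.06', ' 0.04', ' 0.35', ' 0.35', ' 0.35', ' 0.00', ' 0.01', ' 0.00', ' 0.00', ' 0.00']
0.45 [' 0.06', ' 0.06', '-1.00', ' 0.31', ' 0.31', ' 0.28', ' 0.00', ' 0.01', ' 0.01', ' 0.00', ' 0.00']
0.50 [' 0.00', ' 0.00', ' 0.05', ' 0.27', ' 0.38', ' 0.38', ' 0.18', ' 0.00', ' 0.00', ' 0.05', ' 0.05']
0.55 [' 0.09', ' 0.07', ' 0.09', ' 0.24', ' 0.38', ' 0.38', ' 0.00', ' 0.00', '-0.00', ' 0.05', ' 0.05']
0.60 [' 0.12', ' 0.12'
[... 563 characters left out ...]
 0.01', ' 0.01', ' 0.01', ' 0.00', ' 0.00', ' 0.01', '-1.00', '-1.00']
0.35 [' 0.01', ' 0.01', ' 0.01', ' 0.33', ' 0.33', ' 0.01', ' 0.01', ' 0.01', ' 0.01', '-1.00', '-1.00']
0.40 [' 0.07', ' 0.07', ' 0.05', ' 0.35', ' 0.35', ' 0.30', ' 0.01', ' 0.01', ' 0.00', '-1.00', '-1.00']
0.45 [' 0.06', ' 0.07', ' 0.04', ' 0.32', ' 0.33', ' 0.30', ' 0.01', ' 0.01', '-0.00', '-1.00', '-1.00']
0.50 [' 0.01', ' 0.01', ' 0.01', ' 0.28', ' 0.38', ' 0.30', ' 0.01', '-1.00', '-1.00', '-1.00', '-1.00']
0.55 [' 0.01', ' 0.01', ' 0.09', ' 0.24', ' 0.38', ' 0.30', ' 0.24', '-1.00', '-1.00', '-1.00', '-1.00']
0.60 [' 0.13', ' 0.13', ' 0.18', ' 0.24', ' 0.38', ' 0.30', ' 0.18', '-1.00', '-1.00', '-1.00', '-1.00']
```

View pics/w.png

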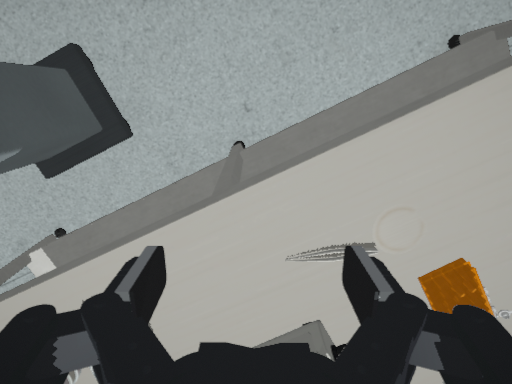

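The wrist view shows both open fingers, the table edge and only clutter below. The microscope (height 0.43 at most, at y > 0.4) stands between the arm and the button. I'll rise, turn the tool to yaw π (tool x = −world x, tool y = +world y), shut the jaw and then pass over it.

Request:
play_rows(
  steps=[
    {"tz": -0.03,"az": -6.44},
    {"tz": -0.03,"az": -6.44},
    {"tz": -0.04,"az": -6.44},
    {"tz": -0.04,"az": -6.44},
    {"tz": -0.04},
    {"tz": -0.04},
    {"tz": -0.03},
    {"tz": -0.01},
  ],
  jaw=-1,
)

```text
validation failed for argument at $.st...
```

Run:
```python
from h import *
print(load('wrist')['hand_eye'].round(3)); s=robot.read_state(); print(s['position'],s['orientation'],s['qpos'],s['grip_width'],s['wrist_force'])
```

```text
[[ 0.     0.952  0.306  0.077]
 [ 1.    -0.    -0.     0.001]
 [-0.     0.306 -0.952 -0.131]
 [ 0.     0.     0.     1.   ]]
[0.29340511 0.60773593 0.24172391] [-3.14066640e+00 -4.40084145e-05  2.69180445e+00] [ 1.08321763e+00  1.16376464e-01  1.44212373e+00  8.98267254e-06
  1.58401971e+00 -3.77903975e-02] 0.08552741205310223 [-0.97025869 -1.07210583  0.61997431]
```

The call was refused, probably because every key must be given.

Request:
play_rows(
  steps=[
    {"tx": 0,"ty": 0,"tz": -0.03,"ax": 0,"ay": 0,"az": -6.44},
    {"tx": 0,"ty": 0,"tz": -0.03,"ax": 0,"ay": 0,"az": -6.44},
    {"tx": 0,"ty": 0,"tz": -0.04,"ax": 0,"ay": 0,"az": -6.44},
    {"tx": 0,"ty": 0,"tz": -0.04,"ax": 0,"ay": 0,"az": -6.44},
    {"tx": 0,"ty": 0,"tz": -0.04,"ax": 0,"ay": 0,"az": 0},
    {"tx": 0,"ty": 0,"tz": -0.04,"ax": 0,"ay": 0,"az": 0},
    {"tx": 0,"ty": 0,"tz": -0.03,"ax": 0,"ay": 0,"az": 0},
    {"tx": 0,"ty": 0,"tz": -0.01,"ax": 0,"ay": 0,"az": 0},
  ],
  jaw=-1,
)

```text
time_s: 0.95
position: [0.2934, 0.6077, 0.5057]
orientation: [3.138, 0.002, 3.141]
wrist_force: [-0.7, -0.4, -0.1]
grip_width: -0.0002
grasp_force: 0.0
```

Request:
play_rows(
  steps=[
    {"tx": -0.01,"ty": -0.02,"tz": 0,"ax": 0,"ay": 0,"az": 0},
    {"tx": -0.02,"ty": -0.04,"tz": 0,"ax": 0,"ay": 0,"az": 0},
    {"tx": -0.024,"ty": -0.045,"tz": 0,"ax": 0,"ay": 0,"az": 0},
    {"tx": -0.024,"ty": -0.045,"tz": 0,"ax": 0,"ay": 0,"az": 0},
    {"tx": -0.024,"ty": -0.045,"tz": 0,"ax": 0,"ay": 0,"az": 0},
    {"tx": -0.024,"ty": -0.045,"tz": 0,"ax": 0,"ay": 0,"az": 0},
    {"tx": -0.02,"ty": -0.04,"tz": 0,"ax": 0,"ay": 0,"az": 0},
    {"tx": -0.01,"ty": -0.02,"tz": 0,"ax": 0,"ay": 0,"az": 0},
  ],
)

```text
time_s: 1.75
position: [0.4486, 0.3086, 0.5015]
orientation: [-3.141, -0.0, 3.139]
wrist_force: [-0.2, 1.5, 0.2]
grip_width: -0.0002
grasp_force: 0.0
```

Request:
play_rows(
  steps=[
    {"tx": 0,"ty": 0,"tz": 0.04,"ax": 0,"ay": 0,"az": 0},
    {"tx": 0,"ty": 0,"tz": 0.05,"ax": 0,"ay": 0,"az": 0},
    {"tx": 0,"ty": 0,"tz": 0.05,"ax": 0,"ay": 0,"az": 0},
    {"tx": 0,"ty": 0,"tz": 0.05,"ax": 0,"ay": 0,"az": 0},
    {"tx": 0,"ty": 0,"tz": 0.05,"ax": 0,"ay": 0,"az": 0},
    {"tx": 0,"ty": 0,"tz": 0.05,"ax": 0,"ay": 0,"az": 0},
    {"tx": 0,"ty": 0,"tz": 0.04,"ax": 0,"ay": 0,"az": 0},
    {"tx": 0,"ty": 0,"tz": 0.02,"ax": 0,"ay": 0,"az": 0},
  ],
)

```text
time_s: 2.55
position: [0.4458, 0.3103, 0.1472]
orientation: [-3.139, -0.005, 3.141]
wrist_force: [0.9, -0.2, 0.1]
grip_width: 0.0001
grasp_force: 0.0
```

Run:
```python
from h import *
grab('scene','s2.png'); s=robot.read_state(); print(s['position'],s['wrist_force'])
im=cv2.imread('pics/s2.png')[90:270,50:290]; cv2.imwrite('pics/s2c.png',cv2.resize(im,None,fx=3,fy=3))
```

```text
[0.44544682 0.31003965 0.1453014 ] [-1.68066114 -0.88278344 -3.0058401 ]
```

View pics/s2c.png

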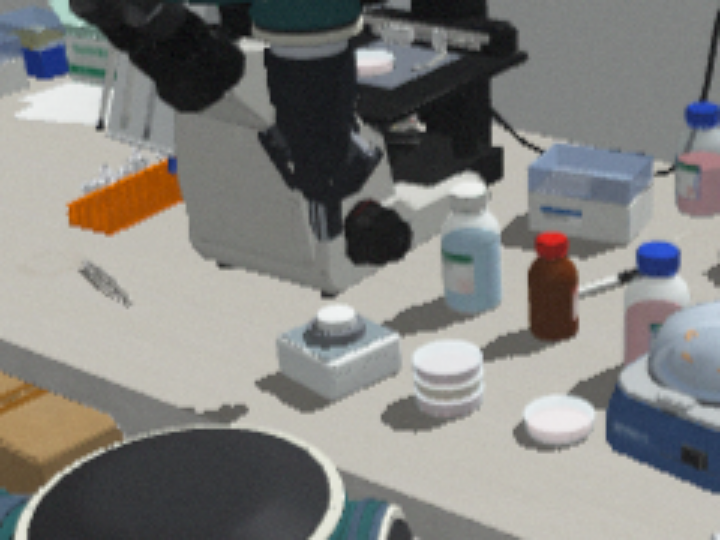

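The closed fingertips (crop 325,235) hang straight above the button (335,318), clear of the microscope. Lowering.

Request:
play_rows(
  steps=[
    {"tx": -0.003,"ty": 0,"tz": 0.02,"ax": 0,"ay": 0,"az": 0},
    {"tx": 0,"ty": 0,"tz": 0.02,"ax": 0,"ay": 0,"az": 0},
    {"tx": 0,"ty": 0,"tz": 0.015,"ax": 0,"ay": 0,"az": 0},
    {"tx": 0,"ty": 0,"tz": 0.005,"ax": 0,"ay": 0,"az": 0},
    {"tx": 0,"ty": 0,"tz": 0,"ax": 0,"ay": 0,"az": 0},
    {"tx": 0,"ty": 0,"tz": 0,"ax": 0,"ay": 0,"az": 0},
  ],
)

```text
time_s: 3.2
position: [0.4508, 0.3116, 0.0932]
orientation: [3.141, 0.001, 3.141]
wrist_force: [-1.0, 1.1, 0.8]
grip_width: -0.0004
grasp_force: 0.0
```

Request:
play_rows(
  steps=[
    {"tx": 0,"ty": 0,"tz": 0.01,"ax": 0,"ay": 0,"az": 0},
    {"tx": 0,"ty": 0,"tz": 0.008,"ax": 0,"ay": 0,"az": 0},
    {"tx": 0,"ty": 0,"tz": 0,"ax": 0,"ay": 0,"az": 0},
    {"tx": 0,"ty": 0,"tz": 0,"ax": 0,"ay": 0,"az": 0},
  ],
)

```text
time_s: 3.6
position: [0.4504, 0.3113, 0.0741]
orientation: [-3.141, -0.0, 3.141]
wrist_force: [-0.3, 0.7, 1.1]
grip_width: -0.0003
grasp_force: 0.0
```

Request:
play_rows(
  steps=[
    {"tx": 0,"ty": 0,"tz": 0.003,"ax": 0,"ay": 0,"az": 0},
    {"tx": 0,"ty": 0,"tz": 0.002,"ax": 0,"ay": 0,"az": 0},
    {"tx": 0,"ty": 0,"tz": 0,"ax": 0,"ay": 0,"az": 0},
    {"tx": 0,"ty": 0,"tz": 0,"ax": 0,"ay": 0,"az": 0},
  ],
)

```text
time_s: 4.0
position: [0.4507, 0.3115, 0.0696]
orientation: [3.141, 0.0, 3.141]
wrist_force: [1.4, -0.0, 3.3]
grip_width: -0.0001
grasp_force: 1.6
```

Request:
play_rows(
  steps=[
    {"tx": 0,"ty": 0,"tz": 0.001,"ax": 0,"ay": 0,"az": 0},
    {"tx": 0,"ty": 0,"tz": 0.001,"ax": 0,"ay": 0,"az": 0},
    {"tx": 0,"ty": 0,"tz": 0,"ax": 0,"ay": 0,"az": 0},
    {"tx": 0,"ty": 0,"tz": 0,"ax": 0,"ay": 0,"az": 0},
  ],
)

```text
time_s: 4.4
position: [0.4507, 0.3114, 0.0675]
orientation: [3.141, 0.0, 3.141]
wrist_force: [2.6, 1.3, 4.4]
grip_width: 0.0003
grasp_force: 2.3
```

Request:
play_rows(
  steps=[
    {"tx": 0,"ty": 0,"tz": 0.001,"ax": 0,"ay": 0,"az": 0},
    {"tx": 0,"ty": 0,"tz": 0.0005,"ax": 0,"ay": 0,"az": 0},
    {"tx": 0,"ty": 0,"tz": 0,"ax": 0,"ay": 0,"az": 0},
    {"tx": 0,"ty": 0,"tz": 0,"ax": 0,"ay": 0,"az": 0},
  ],
)

```text
time_s: 4.8
position: [0.4508, 0.3115, 0.0668]
orientation: [3.141, 0.001, 3.141]
wrist_force: [-2.4, -2.6, 14.4]
grip_width: -0.0001
grasp_force: 7.5
```

14 N against a 5 N spring means the button is on its stop. Release and rise.

Request:
play_rows(
  steps=[
    {"tx": 0,"ty": 0,"tz": -0.01,"ax": 0,"ay": 0,"az": 0},
    {"tx": 0,"ty": 0,"tz": -0.02,"ax": 0,"ay": 0,"az": 0},
    {"tx": 0,"ty": 0,"tz": -0.03,"ax": 0,"ay": 0,"az": 0},
    {"tx": 0,"ty": 0,"tz": -0.04,"ax": 0,"ay": 0,"az": 0},
    {"tx": 0,"ty": 0,"tz": -0.04,"ax": 0,"ay": 0,"az": 0},
    {"tx": 0,"ty": 0,"tz": -0.03,"ax": 0,"ay": 0,"az": 0},
    {"tx": 0,"ty": 0,"tz": -0.02,"ax": 0,"ay": 0,"az": 0},
    {"tx": 0,"ty": 0,"tz": 0,"ax": 0,"ay": 0,"az": 0},
  ],
)

```text
time_s: 5.6
position: [0.4509, 0.3116, 0.2586]
orientation: [3.14, 0.003, 3.141]
wrist_force: [-0.7, 0.3, 0.1]
grip_width: 0.0003
grasp_force: 0.0
```

Request:
play_rows(
  steps=[
    {"tx": -0.01,"ty": -0.01,"tz": 0,"ax": 0,"ay": 0,"az": 0},
    {"tx": -0.03,"ty": -0.02,"tz": 0,"ax": 0,"ay": 0,"az": 0},
    {"tx": -0.03,"ty": -0.02,"tz": 0,"ax": 0,"ay": 0,"az": 0},
    {"tx": -0.03,"ty": -0.02,"tz": 0,"ax": 0,"ay": 0,"az": 0},
    {"tx": -0.03,"ty": -0.02,"tz": 0,"ax": 0,"ay": 0,"az": 0},
    {"tx": -0.03,"ty": -0.02,"tz": 0,"ax": 0,"ay": 0,"az": 0},
    {"tx": -0.01,"ty": -0.009,"tz": 0,"ax": 0,"ay": 0,"az": 0},
    {"tx": 0,"ty": 0,"tz": 0,"ax": 0,"ay": 0,"az": 0},
  ],
)

```text
time_s: 6.4
position: [0.6213, 0.1904, 0.2536]
orientation: [-3.141, -0.003, 3.139]
wrist_force: [0.6, 0.2, -0.2]
grip_width: 0.0002
grasp_force: 0.0
```

Request:
play_rows(
  steps=[
    {"tx": 0,"ty": 0.002,"tz": 0.02,"ax": 0,"ay": 0,"az": 0},
    {"tx": 0,"ty": 0,"tz": 0.03,"ax": 0,"ay": 0,"az": 0},
    {"tx": 0,"ty": 0,"tz": 0.03,"ax": 0,"ay": 0,"az": 0},
    {"tx": 0,"ty": 0,"tz": 0.02,"ax": 0,"ay": 0,"az": 0},
    {"tx": 0,"ty": 0,"tz": 0.007,"ax": 0,"ay": 0,"az": 0},
    {"tx": 0,"ty": 0,"tz": 0,"ax": 0,"ay": 0,"az": 0},
    {"tx": 0,"ty": 0,"tz": 0,"ax": 0,"ay": 0,"az": 0},
    {"tx": 0,"ty": 0,"tz": 0,"ax": 0,"ay": 0,"az": 0},
  ],
)

```text
time_s: 7.2
position: [0.6209, 0.1946, 0.1503]
orientation: [3.141, 0.002, 3.142]
wrist_force: [0.8, 0.0, 0.4]
grip_width: 0.0001
grasp_force: 0.0
```

Run:
```python
from h import *
grab('scene','s3.png'); s=robot.read_state(); print(s['time_s'],s['position'],s['wrist_force'])
im=cv2.imread('pics/s3.png')[90:270,90:330]; cv2.imwrite('pics/s3c.png',cv2.resize(im,None,fx=3,fy=3))
```

```text
7.25 [0.62085302 0.19449207 0.15013125] [-0.519101   -0.09148938 -0.16014729]
```

View pics/s3c.png

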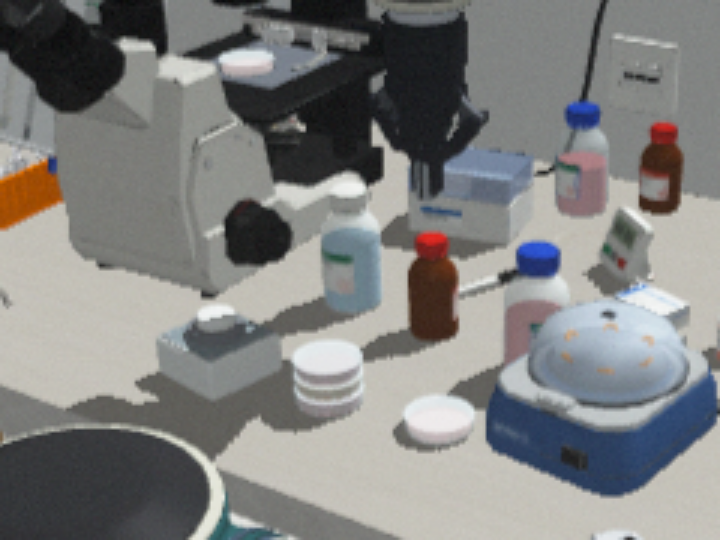

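The fingertips (crop 428,197) hang about 4 cm above the red cap (432,240), and the button is up. I lower 5 mm and dwell.

Request:
play_rows(
  steps=[
    {"tx": 0,"ty": -0.002,"tz": 0.005,"ax": 0,"ay": 0,"az": 0},
    {"tx": 0,"ty": 0,"tz": 0,"ax": 0,"ay": 0,"az": 0},
    {"tx": 0,"ty": 0,"tz": 0,"ax": 0,"ay": 0,"az": 0},
    {"tx": 0,"ty": 0,"tz": 0,"ax": 0,"ay": 0,"az": 0},
    {"tx": 0,"ty": 0,"tz": 0,"ax": 0,"ay": 0,"az": 0},
    {"tx": 0,"ty": 0,"tz": 0,"ax": 0,"ay": 0,"az": 0},
    {"tx": 0,"ty": 0,"tz": 0,"ax": 0,"ay": 0,"az": 0},
    {"tx": 0,"ty": 0,"tz": 0,"ax": 0,"ay": 0,"az": 0},
  ],
)

```text
time_s: 8.05
position: [0.6205, 0.1923, 0.1438]
orientation: [-3.142, 0.0, 3.141]
wrist_force: [-0.0, 0.2, 0.2]
grip_width: 0.0001
grasp_force: 0.0
```

Request:
play_rows(
  steps=[
    {"tx": 0,"ty": 0,"tz": 0,"ax": 0,"ay": 0,"az": 0},
    {"tx": 0,"ty": 0,"tz": 0,"ax": 0,"ay": 0,"az": 0},
    {"tx": 0,"ty": 0,"tz": 0,"ax": 0,"ay": 0,"az": 0},
    {"tx": 0,"ty": 0,"tz": 0,"ax": 0,"ay": 0,"az": 0},
    {"tx": 0,"ty": 0,"tz": 0,"ax": 0,"ay": 0,"az": 0},
    {"tx": 0,"ty": 0,"tz": 0,"ax": 0,"ay": 0,"az": 0},
    {"tx": 0,"ty": 0,"tz": 0,"ax": 0,"ay": 0,"az": 0},
    {"tx": 0,"ty": 0,"tz": 0,"ax": 0,"ay": 0,"az": 0},
  ],
)

```text
time_s: 8.85
position: [0.6205, 0.1923, 0.1438]
orientation: [-3.142, -0.0, 3.141]
wrist_force: [0.7, 0.4, -0.1]
grip_width: 0.0
grasp_force: 0.0
```

Request:
play_rows(
  steps=[
    {"tx": 0,"ty": 0,"tz": 0,"ax": 0,"ay": 0,"az": 0},
    {"tx": 0,"ty": 0,"tz": 0,"ax": 0,"ay": 0,"az": 0},
    {"tx": 0,"ty": 0,"tz": 0,"ax": 0,"ay": 0,"az": 0},
    {"tx": 0,"ty": 0,"tz": 0,"ax": 0,"ay": 0,"az": 0},
    {"tx": 0,"ty": 0,"tz": 0,"ax": 0,"ay": 0,"az": 0},
    {"tx": 0,"ty": 0,"tz": 0,"ax": 0,"ay": 0,"az": 0},
    {"tx": 0,"ty": 0,"tz": 0,"ax": 0,"ay": 0,"az": 0},
    {"tx": 0,"ty": 0,"tz": 0,"ax": 0,"ay": 0,"az": 0},
  ],
)

```text
time_s: 9.65
position: [0.6205, 0.1923, 0.1438]
orientation: [3.142, 0.0, 3.141]
wrist_force: [0.3, -0.1, -0.8]
grip_width: -0.0001
grasp_force: 0.0
```

Request:
play_rows(
  steps=[
    {"tx": 0,"ty": 0,"tz": -0.03,"ax": 0,"ay": 0,"az": 0},
    {"tx": 0,"ty": 0,"tz": -0.04,"ax": 0,"ay": 0,"az": 0},
    {"tx": 0,"ty": 0,"tz": -0.02,"ax": 0,"ay": 0,"az": 0},
    {"tx": 0.02,"ty": 0,"tz": 0,"ax": 0,"ay": 0,"az": 0},
    {"tx": 0.04,"ty": 0.001,"tz": 0,"ax": 0,"ay": 0,"az": 0},
    {"tx": 0.04,"ty": 0.001,"tz": 0,"ax": 0,"ay": 0,"az": 0},
    {"tx": 0.04,"ty": 0.001,"tz": 0,"ax": 0,"ay": 0,"az": 0},
    {"tx": 0.02,"ty": 0,"tz": 0,"ax": 0,"ay": 0,"az": 0},
  ],
)

```text
time_s: 10.45
position: [0.4583, 0.1954, 0.234]
orientation: [3.141, 0.001, -3.141]
wrist_force: [-0.5, 0.2, 0.1]
grip_width: -0.0001
grasp_force: 0.0
```

Request:
play_rows(
  steps=[
    {"tx": 0,"ty": 0,"tz": 0.02,"ax": 0,"ay": 0,"az": 0},
    {"tx": 0,"ty": 0,"tz": 0.04,"ax": 0,"ay": 0,"az": 0},
    {"tx": 0,"ty": 0,"tz": 0.03,"ax": 0,"ay": 0,"az": 0},
    {"tx": 0,"ty": 0,"tz": 0.02,"ax": 0,"ay": 0,"az": 0},
    {"tx": 0,"ty": 0,"tz": 0.01,"ax": 0,"ay": 0,"az": 0},
    {"tx": 0,"ty": 0,"tz": 0,"ax": 0,"ay": 0,"az": 0},
    {"tx": 0,"ty": 0,"tz": 0,"ax": 0,"ay": 0,"az": 0},
    {"tx": 0,"ty": 0,"tz": 0,"ax": 0,"ay": 0,"az": 0},
  ],
)

```text
time_s: 11.25
position: [0.4611, 0.1956, 0.1152]
orientation: [3.141, 0.002, 3.141]
wrist_force: [1.0, 0.2, 0.7]
grip_width: 0.0003
grasp_force: 0.0
```

Request:
play_rows(
  steps=[
    {"tx": 0,"ty": 0,"tz": 0.01,"ax": 0,"ay": 0,"az": 0},
    {"tx": 0,"ty": 0,"tz": 0.01,"ax": 0,"ay": 0,"az": 0},
    {"tx": 0,"ty": 0,"tz": 0.006,"ax": 0,"ay": 0,"az": 0},
    {"tx": 0,"ty": 0,"tz": 0,"ax": 0,"ay": 0,"az": 0},
    {"tx": 0,"ty": 0,"tz": 0,"ax": 0,"ay": 0,"az": 0},
    {"tx": 0,"ty": 0,"tz": 0,"ax": 0,"ay": 0,"az": 0},
    {"tx": 0,"ty": 0,"tz": 0,"ax": 0,"ay": 0,"az": 0},
    {"tx": 0,"ty": 0,"tz": 0,"ax": 0,"ay": 0,"az": 0},
  ],
)

```text
time_s: 12.05
position: [0.4606, 0.1954, 0.0881]
orientation: [3.141, 0.0, 3.141]
wrist_force: [-0.0, -0.5, -0.2]
grip_width: -0.0004
grasp_force: 0.0
```

Request:
play_rows(
  steps=[
    {"tx": 0,"ty": 0,"tz": 0,"ax": 0,"ay": 0,"az": 0},
    {"tx": 0,"ty": 0,"tz": 0,"ax": 0,"ay": 0,"az": 0},
    {"tx": 0,"ty": 0,"tz": 0,"ax": 0,"ay": 0,"az": 0},
    {"tx": 0,"ty": 0,"tz": 0,"ax": 0,"ay": 0,"az": 0},
    {"tx": 0,"ty": 0,"tz": 0,"ax": 0,"ay": 0,"az": 0},
    {"tx": 0,"ty": 0,"tz": 0,"ax": 0,"ay": 0,"az": 0},
    {"tx": 0,"ty": 0,"tz": 0,"ax": 0,"ay": 0,"az": 0},
    {"tx": 0,"ty": 0,"tz": 0,"ax": 0,"ay": 0,"az": 0},
  ],
)

```text
time_s: 12.85
position: [0.4605, 0.1953, 0.0878]
orientation: [-3.142, -0.0, 3.141]
wrist_force: [0.7, 0.2, -0.0]
grip_width: -0.0002
grasp_force: 0.0
```

Request:
play_rows(
  steps=[
    {"tx": 0,"ty": 0,"tz": 0,"ax": 0,"ay": 0,"az": 0},
    {"tx": 0,"ty": 0,"tz": 0,"ax": 0,"ay": 0,"az": 0},
    {"tx": 0,"ty": 0,"tz": 0,"ax": 0,"ay": 0,"az": 0},
    {"tx": 0,"ty": 0,"tz": 0,"ax": 0,"ay": 0,"az": 0},
    {"tx": 0,"ty": 0,"tz": 0,"ax": 0,"ay": 0,"az": 0},
    {"tx": 0,"ty": 0,"tz": 0,"ax": 0,"ay": 0,"az": 0},
    {"tx": 0,"ty": 0,"tz": 0,"ax": 0,"ay": 0,"az": 0},
    {"tx": 0,"ty": 0,"tz": 0,"ax": 0,"ay": 0,"az": 0},
  ],
)

```text
time_s: 13.65
position: [0.4605, 0.1954, 0.0878]
orientation: [-3.142, 0.0, 3.141]
wrist_force: [-0.6, 0.4, -0.8]
grip_width: 0.0001
grasp_force: 0.0
```

Run:
```python
from h import *
grab('scene','s4.png'); s=robot.read_state(); print(s['time_s'],s['position'],s['wrist_force'])
im=cv2.imread('pics/s4.png')[90:270,90:330]; cv2.imwrite('pics/s4c.png',cv2.resize(im,None,fx=3,fy=3))
```

```text
13.7 [0.46053875 0.19534831 0.08780957] [-0.299044   -0.16747477 -0.08280154]
```

View pics/s4c.png

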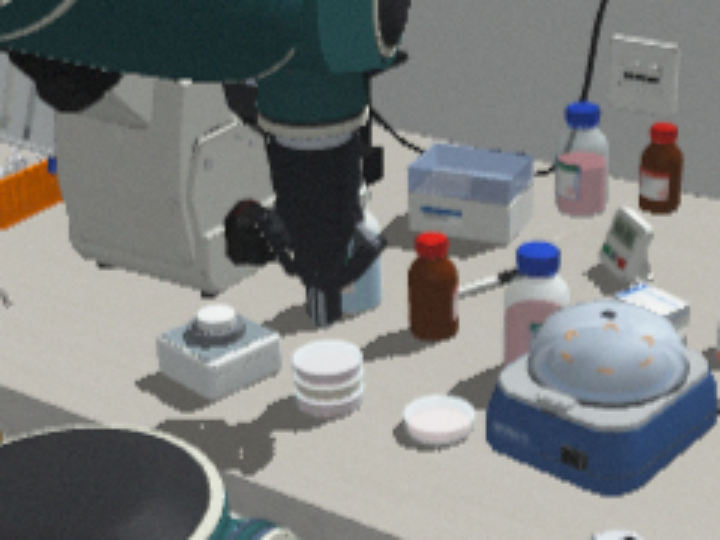

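The fingertips (crop 325,322) are about 3 cm above the middle of the stack (328,358). Nothing has moved and the button is up, so I hand in.

```bash
python3 -c "
from plant import robot
print(robot.finish_job())"
```

```text
the job is handed in; nothing more can be done
None
```

I pressed the button to its stop and let it go, held about 3 cm above the short bottle's cap and then the three-dish stack for over two seconds each, and handed in still pointing at the stack; the judge returned no verdict, but the last picture showed nothing moved.

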